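# Knock a sample capsule out of its holder and present it on the sprung tray

## Robot

A 6-joint arm with a two-finger parallel gripper is mounted at the origin on the work surface. World frame = base frame: x ahead of the robot, y to its left, z up, the work surface at z = 0. Lengths are in m, angles in rad, forces in N, time in s.
With the tool pointing down it reaches from about 0.325 to 0.775 m from the base axis. Payload 5.5 kg.
Tool frame: the origin (TCP) lies midway between the tips of the shut fingers; the grasp point (between the pads) lies 19 mm behind it; z points along the fingers, y is the direction in which the jaws open and shut (so a half turn about z gives the same grasp; the last joint's range is limited). The gripper opens to 88 mm and grips with 3 to 60 N. Pads are 20 mm wide; open, the fingers measure 115 mm over their backs; the gripper's body (75 mm by 178 mm) begins 61 mm behind the grasp point.
Start: joints at [1.052, 0.091, 1.231, -0, 1.82, -0.057], TCP at [0.267, 0.537, 0.223] pointing down, gripper open.
Joint ranges: [-2.87, 2.87], [-0.86, 2.18], [0.17, 2.46], [-1.51, 4.65], [0.06, 2.69], [-2.65, 2.65]. Speed limits (rad/s): [2.57, 2.57, 3.01, 3.14, 3.14, 3.14].

## Interface

Orientations are given as a 3x3 rotation matrix whose columns are the frame's x, y, z axes.
In Python, from rig import r gives the robot as it stands. The module is installed in compiled form; this text tells all that it offers.
- The arm moves only by the tool send_rows, never from a script. Its argument "deltas" is a list of rows, each an object with "xyz": the shift along the world's x, y, z in cm, a list of three; "delta_rot": the turn, a rotation vector about the world's x, y, z in rad, a list of three; "hand": the gripper's target within -1 to 1 (shut at 1, half-way at 0, fully open at -1). A call has 1 to 8 rows; each row shifts and turns the pose as measured when the row begins; what a row does not reach is not made up. A row lasts 1/10 s, in which the tool goes at most 50 mm and 8.59 degrees, less where a joint would pass 70% of its speed; a pose out of reach is approached as far as the arm can. A call with a gripper value outside its range is refused whole. The fingers move at their own pace and stop on an object; "squeeze" is the grip in N (left out, the last holds). Time passes only in rows, so rows that do not move let the fingers close. It gives the time, the measured TCP pose, the force and the opening at its end, in the units of the state.
- r.get_state(): the state, without advancing time (a new reading comes with each control period).
- r.camera(name): name is "scene" or "top" or "wrist"; returns a dict with "frame" (420x560x3 uint8, red, green, blue), "fx", "fy", "cx", "cy" (pixels), "rvec" (rotation vector, rad) and "tvec" (3), from world to camera coordinates, as OpenCV has them. Camera axes: x right, y down, z forward; pixel columns grow to the right and rows downward; lengths in m; the calibration is good to about 2 mm. A picture is of the moment at which its call begins. There is no depth.
- r.close_job(): hands the job in, once; it reports no verdict.
The state is a dict: "t": time; "qpos": joint angles; "joint_velocities": joint speeds; "joint_torque": joint torques, N m; "position": TCP position; "ee_rot": TCP orientation; "ft_force": force on the tool from outside, world axes, zero at the start; "moment": the same for the moment, N m; "finger_gap": finger opening in m.
Only numpy, scipy, OpenCV 4.12 (cv2) and the standard library are available. Lean on these libraries where they do the work, as an engineer would, in place of code of your own. Each camera call takes 0.05 s, during which the arm holds its last target.

## Task

Pick up the mallet and, with it in hand, knock the pin on top of the sample ejector all the way down, so that the brass capsule drops onto the tray below; then lay the mallet flat on the bench, clear of the ejector. Finally take the tray's upright tab, pull the spring-return tray out until its pointer lines up with the black mark on the rail, and finish while holding it there, as it springs back if let go. Touch the pin only with the mallet, do not touch the capsule, and leave the bottle, beaker and tip box where they stand.

Things in the scene. Friction and masses are not known exactly. Their poses are not given: they have to be found in the camera images.
- ejector: Sample ejector, fixed to the bench: grey base plate 290 x 116 x 10 mm with an aluminium bridge-shaped tower (54 x 92 mm, top at 110 mm, steel bush round the pin up to 116 mm). Origin on the bench under the tower's centre (the pin's axis); z up; the tray comes out along -x of this frame, where the base reaches 230 mm from the origin (60 mm the other way)
- pin (a joint): travel of the upright sprung ejector pin, m: 0 = up (at rest), 0.022 = fully down (stop). Springs back up; pushing it down takes about 2 to 5 N for its spring plus up to about 10 N while it forces the capsule through the jaws; the capsule drops once the pin is about 0.018 down
- pin_top (a point): Centre of the flat top of the pin's round steel head (22 mm diameter, 28 mm tall), the place to strike; 150 mm above the bench when up, 128 mm when fully down
- capsule_center (a point): Centre of the brass sample capsule, a disc 24 mm across and 10 mm thick, 25 g; at the start it sits in sprung jaws inside the tower, about 62 mm above the bench, over the tray's pocket
- tray (a joint): travel of the tray, m: 0 = home (in), up to 0.10 = end stop; a spring pulls it home with 2 N plus 80 N per m of travel
- pocket (a point): Centre of the floor of the tray's square pocket, 34 mm wide inside with a 4 mm rim, 18 mm above the bench; it is right under the pin when the tray is home
- tab_grip (a point): Grip point on the centre line of the upright aluminium tab at the outer end of the tray, 46 mm above the bench. The tab is 10 mm thick along the tray's travel, 34 mm wide across it, and rises from the tray's top face (18 mm above the bench) to 62 mm; axes as the ejector's; 83 mm of free space between the tab and the tower when home, more as it comes out
- pointer (a point): Tip of the 5 mm wide dark steel pointer that sticks out of the side of the tray (the ejector's -y side), 16 mm above the bench; axes as the ejector's
- mark: Small fixed black clip on the index rail beside the tray, a fin 5 mm wide, 12 mm across and 10 mm tall, top at 22 mm; its place along the rail varies (45 to 75 mm of tray travel). Origin at the underside of the fin; axes as the ejector's: the pointer is at the mark when both have the same x along the ejector's x axis
- mallet: Block mallet lying on the bench, about 300 g: black rubber head 50 mm long (along x), 48 x 48 mm in section, any of whose four sides strikes, on the end of a straight wooden handle 105 mm long, 22 mm wide (y), 26 mm tall (z), its axis 24 mm above the underside. Origin on the underside, below the grip point; x points from the handle to the head
- mallet_grip (a point): Grip point on the handle's axis, 18 mm behind the head, 24 mm above the underside; axes as the mallet's; the handle goes on 87 mm behind it; the mallet balances about 30 mm ahead of it
- mallet_head (a point): Centre of the mallet's head, 43 mm ahead of the grip point along the mallet's x, 24 mm from each long side
- bottle: Brown bottle, 68 mm across, 150 mm tall, a bystander; origin under its centre
- beaker: Glass beaker, 70 mm across, 90 mm tall, a bystander; origin under its centre
- tipbox: Closed grey and blue pipette-tip box, 82 x 122 x 59 mm, a bystander; origin under its centre

How it is judged:
By the outcome, as a careful person would: the job done as asked, in the order asked, and still so for the second after the job is handed in, while the arm keeps its last pose, push and grip.
It also fails if it takes over 61 s, if anything falls off the work surface, if the arm or the gripper's body presses on something with over 40 N, if the wrist force passes 120 N, or if a joint passes its speed limit or range.

## Working session

There is one attempt and no reset: what is moved stays moved. The work goes in short steps, Python scripts to look and compute and a tool call to move; the robot and the scene stay as the last step left them, time stands still between calls to the robot, and variables do not carry over. Pictures are saved under pics/ and viewed, and the job is handed in when it is done.

Besides the shell and the picture viewer there is one more tool, called after ">>>" as name([rows], argument=value, ...), one row to a line, values as JSON. send_rows: Moves the arm, as the interface text tells. Its arguments: {"type":"object","properties":{"deltas":{"type":"array"},"squeeze":{"type":"number"}},"required":["deltas"]}

```bash
mkdir -p pics
cat > h.py <<'E'
import numpy as np, cv2
from rig import r
def snap(name,fn):
    c=r.camera(name); cv2.imwrite('pics/'+fn,c['frame'][:,:,::-1]); 
    np.savez('pics/'+fn[:-4]+'.npz',**c); return c
def ray(c,u,v,z):
    R,_=cv2.Rodrigues(np.array(c['rvec'],float)); t=np.array(c['tvec'],float).ravel()
    d=R.T@np.array([(u-c['cx'])/c['fx'],(v-c['cy'])/c['fy'],1.]); o=-R.T@t
    return o+d*(z-o[2])/d[2]
def proj(c,P):
    K=np.array([[c['fx'],0,c['cx']],[0,c['fy'],c['cy']],[0,0,1.]],float)
    return cv2.projectPoints(np.array(P,float).reshape(-1,1,3),np.array(c['rvec'],float),np.array(c['tvec'],float),K,None)[0].reshape(-1,2)
def load(fn): return {k:v for k,v in np.load('pics/'+fn+'.npz').items()}
E
python3 - <<'E'
from h import *
for n in ['scene','top','wrist']:
    c=snap(n,n+'0.png'); R,_=cv2.Rodrigues(np.array(c['rvec'],float)); print(n,c['fx'],-R.T@np.array(c['tvec']).ravel())
s=r.get_state();print(s)
E
```

```text
scene 470.7975090597609 [ 1.0358477  -0.47166856  0.98492161]
top 513.1595390461971 [0.28341534 0.02226092 1.49413981]
wrist 316.0013237624996 [0.19514553 0.57275622 0.38460821]
{'t': 0.15, 'qpos': array([ 1.05227288e+00,  9.17015579e-02,  1.23156896e+00, -2.17810864e-05,
        1.81979640e+00, -5.66945866e-02]), 'joint_velocities': array([ 3.72139921e-05, -3.03589163e-03, -3.43176853e-03,  8.85407532e-04,
        1.66315898e-03,  9.80410893e-04]), 'joint_torque': array([ 1.17981039e-03, -4.47046351e+01, -4.06905913e+01,  6.98863110e-02,
        2.74751207e-02, -1.23181658e-04]), 'position': array([0.26725174, 0.5369564 , 0.22178002]), 'ee_rot': array([[-8.95236674e-01,  4.45590384e-01, -7.12307409e-04],
       [ 4.45590949e-01,  8.95235745e-01, -1.29093544e-03],
       [ 6.24546354e-05, -1.47309048e-03, -9.99998913e-01]]), 'ft_force': array([ 0.05331902, -0.41283113,  0.23115923]), 'moment': array([-0.03767399, -0.01751175, -0.07087743]), 'finger_gap': 0.0878562600722601}
```

View pics/top0.png

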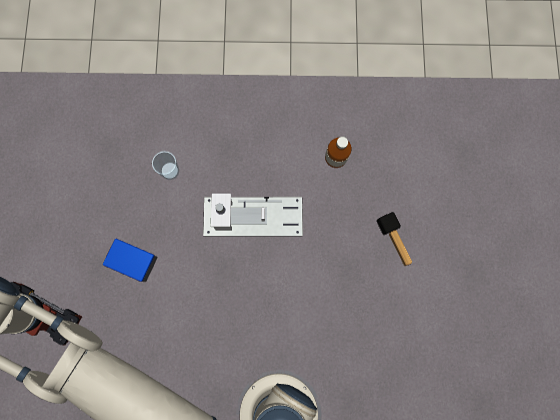

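View pics/scene0.png

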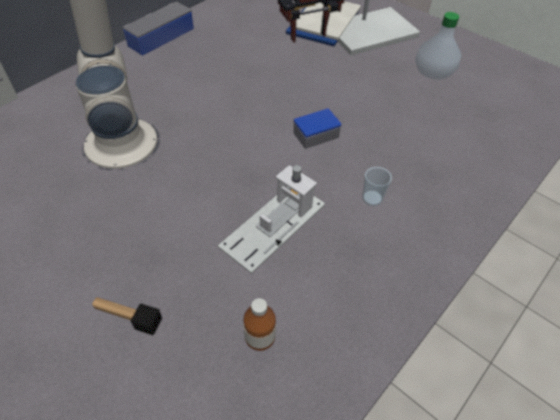

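View pics/wrist0.png

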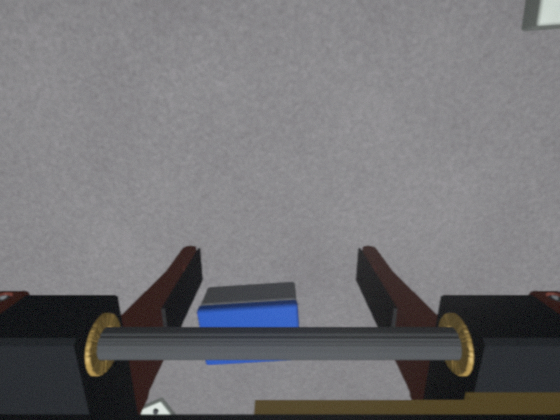

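Run:
```python
from h import *
i=cv2.imread('pics/top0.png')
cv2.imwrite('pics/t_ej.png',cv2.resize(i[185:245,195:310],None,fx=6.9,fy=6.9,interpolation=cv2.INTER_CUBIC))
cv2.imwrite('pics/t_ma.png',cv2.resize(i[205:275,365:425],None,fx=8,fy=8,interpolation=cv2.INTER_CUBIC))
i=cv2.imread('pics/scene0.png')
cv2.imwrite('pics/s_ej.png',cv2.resize(i[160:270,215:330],None,fx=5,fy=5,interpolation=cv2.INTER_CUBIC))
```

```text
(no output)
```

View pics/t_ej.png

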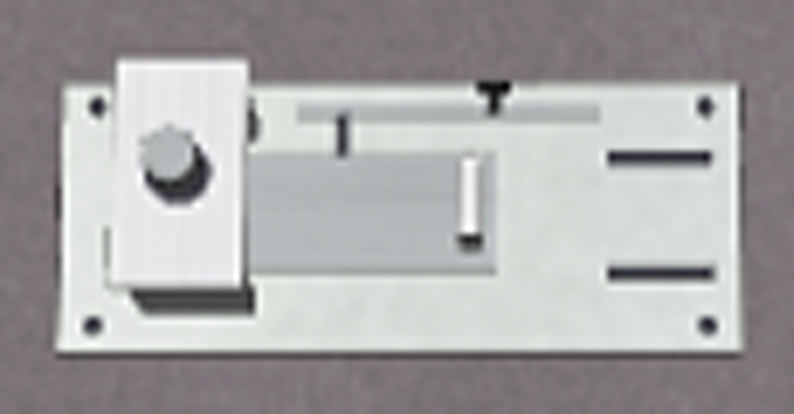

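View pics/t_ma.png

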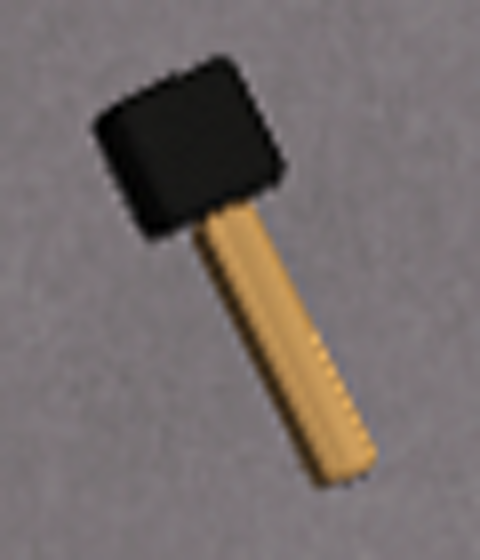

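View pics/s_ej.png

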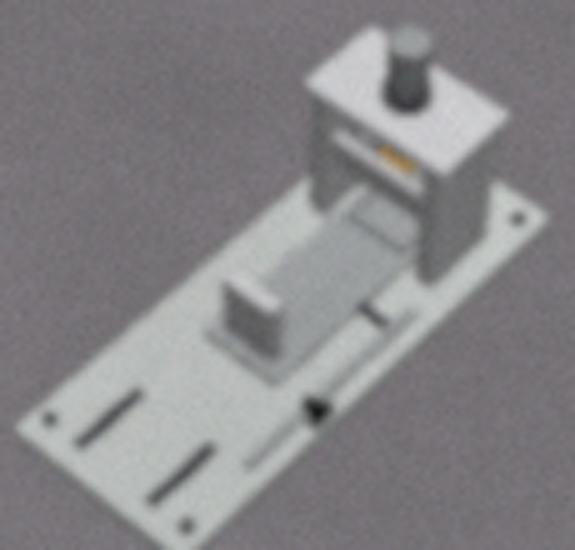

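```bash
cat > fit.py <<'E'
from h import *
from scipy.optimize import least_squares
ct=load('top0'); cs=load('scene0')
def xf(p,L):
    L=np.array(L,float); a=p[2]; c,s=np.cos(a),np.sin(a)
    return np.c_[p[0]+c*L[:,0]-s*L[:,1],p[1]+s*L[:,0]+c*L[:,1],L[:,2]]
T=lambda a,f,o:(np.array(a,float)+.5)/f-.5+np.array(o)
Lt=[[.06,-.058,.01],[-.23,-.058,.01],[-.23,.058,.01],[.06,.058,.01],[0,0,.15]]
ut=T([[66,85],[738,85],[741,352],[57,352],[168,153]],6.9,[195,185])
Ls=[[.06,-.058,.01],[-.23,.058,.01],[0,0,.15]]
us=T([[549,215],[18,428],[410,45]],5,[215,160])
def res(p): return np.r_[(proj(ct,xf(p,Lt))-ut).ravel(),(proj(cs,xf(p,Ls))-us).ravel()]
s=least_squares(res,[.6,.1,np.pi/2]); E=s.x
print('ej',E,np.round(res(E).reshape(-1,2),1).tolist())
def loc(P):
    a=E[2];d=np.array(P[:2])-E[:2];return np.array([np.cos(a)*d[0]+np.sin(a)*d[1],-np.sin(a)*d[0]+np.cos(a)*d[1]])
for n,q,z in [('pointer',(343,116),.016),('tab',(470,195),.062),('mark',(492,100),.022)]:
    u=T([q],6.9,[195,185])[0];P=ray(ct,*u,z);print(n,P,loc(P))
for n,q,z in [('mark',(318,405),.022),('pointer',(386,326),.016)]:
    u=T([q],5,[215,160])[0];P=ray(cs,*u,z);print('sc',n,P,loc(P))
# mallet: local origin below grip
Lm=[[.068,-.024,.048],[.018,-.024,.048],[.018,.024,0],[.068,.024,.024],[-.087,.011,.020],[-.087,-.011,.037]]
um=T([[225,55],[285,175],[150,242],[97,125],[318,482],[375,460]],8,[365,205])
rm=lambda p:(proj(ct,xf(p,Lm))-um).ravel()
s=least_squares(rm,[.55,-.35,.4]);M=s.x;print('mallet',M,np.degrees(M[2]),np.round(rm(M).reshape(-1,2),1).tolist())
np.savez('fit.npz',E=E,M=M)
E
python3 fit.py
python3 - <<'E'
from fit import *
def box(x0,x1,y0,y1,z0,z1): return [[x,y,z] for x in(x0,x1) for y in (y0,y1) for z in (z0,z1)]
for c,f,o,w,n in [(ct,'top0',(365,195),(70,75),'t'),(cs,'scene0',(85,285),(85,60),'s')]:
    i=cv2.imread(f'pics/{f}.png')[o[1]:o[1]+w[1],o[0]:o[0]+w[0]]
    i=cv2.resize(i,None,fx=7,fy=7)
    for b in [box(.018,.068,-.024,.024,0,.048),box(-.087,.018,-.011,.011,.011,.037)]:
        q=(proj(c,xf(M,b))-np.array(o)+.5)*7
        for a in range(8):
            for k in (1,2,4):
                if not a&k: cv2.line(i,tuple(int(v) for v in q[a]),tuple(int(v) for v in q[a|k]),(0,255,0),1)
    cv2.imwrite(f'pics/ov_{n}.png',i)
E
```

```text
ej [0.5436937  0.1652621  1.58490705] [[-0.8, -0.6], [-0.2, -0.8], [-0.0, -0.5], [-0.5, -0.3], [-0.4, -0.3], [-0.2, 0.2], [-1.7, -0.1], [-0.7, -0.4]]
pointer [0.58577492 0.10431891 0.016     ] [-0.0615309  -0.04121711]
tab [0.54387455 0.04883338 0.062     ] [-0.11641969  0.00146201]
mark [0.59226367 0.04087227 0.022     ] [-0.12506278 -0.04680996]
sc mark [0.59842152 0.04341988 0.022     ] [-0.12260231 -0.05300314]
sc pointer [0.58820882 0.10733861 0.016     ] [-0.05854585 -0.04369337]
mallet [ 0.48552745 -0.33087476  0.43496146] 24.921455731306416 [[0.1, -0.8], [0.5, -0.1], [-1.2, 0.7], [-0.6, -1.4], [-0.1, 1.2], [1.2, 0.2]]
ej [0.5436937  0.1652621  1.58490705] [[-0.8, -0.6], [-0.2, -0.8], [-0.0, -0.5], [-0.5, -0.3], [-0.4, -0.3], [-0.2, 0.2], [-1.7, -0.1], [-0.7, -0.4]]
pointer [0.58577492 0.10431891 0.016     ] [-0.0615309  -0.04121711]
tab [0.54387455 0.04883338 0.062     ] [-0.11641969  0.00146201]
mark [0.59226367 0.04087227 0.022     ] [-0.12506278 -0.04680996]
sc mark [0.59842152 0.04341988 0.022     ] [-0.12260231 -0.05300314]
sc pointer [0.58820882 0.10733861 0.016     ] [-0.05854585 -0.04369337]
mallet [ 0.48552745 -0.33087476  0.43496146] 24.921455731306416 [[0.1, -0.8], [0.5, -0.1], [-1.2, 0.7], [-0.6, -1.4], [-0.1, 1.2], [1.2, 0.2]]
```

```bash
python3 -c "
import cv2,numpy as np
a=cv2.imread('pics/ov_t.png');b=cv2.imread('pics/ov_s.png');b=cv2.resize(b,(300,int(300*b.shape[0]/b.shape[1])));c=np.zeros((525,800,3),np.uint8);c[:525,:490]=a;c[:b.shape[0],495:795]=b;cv2.imwrite('pics/ov.png',c)"
```

```text
(no output)
```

View pics/ov.png

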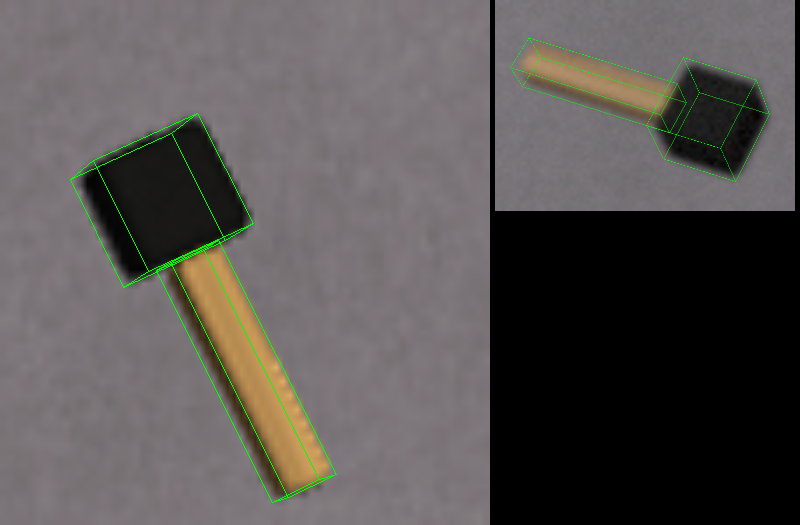

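>>> send_rows([
  {"xyz": [0, 0, 3], "delta_rot": [0, 0, 0], "hand": -1},
  {"xyz": [1.1, -4.3, 0], "delta_rot": [0, 0, -0.14], "hand": -1},
  {"xyz": [1.1, -4.3, 0], "delta_rot": [0, 0, -0.14], "hand": -1},
  {"xyz": [1.1, -4.3, 0], "delta_rot": [0, 0, -0.14], "hand": -1},
  {"xyz": [1.1, -4.3, 0], "delta_rot": [0, 0, -0.14], "hand": -1},
  {"xyz": [1.1, -4.3, 0], "delta_rot": [0, 0, -0.14], "hand": -1},
  {"xyz": [1.1, -4.3, 0], "delta_rot": [0, 0, -0.14], "hand": -1},
  {"xyz": [1.1, -4.3, 0], "delta_rot": [0, 0, -0.14], "hand": -1},
])

```text
t: 0.95
position: [0.3429, 0.2296, 0.2456]
ee_rot: [[-0.101, 0.995, -0.011], [0.995, 0.101, -0.001], [0.0, -0.011, -1.0]]
ft_force: [0.8, -0.1, -0.3]
finger_gap: 0.088
```

>>> send_rows([
  {"xyz": [1.1, -4.3, 0], "delta_rot": [0, 0, -0.14], "hand": -1},
  {"xyz": [1.1, -4.3, 0], "delta_rot": [0, 0, -0.14], "hand": -1},
  {"xyz": [1.1, -4.3, 0], "delta_rot": [0, 0, -0.14], "hand": -1},
  {"xyz": [1.1, -4.3, 0], "delta_rot": [0, 0, -0.14], "hand": -1},
  {"xyz": [1.1, -4.3, 0], "delta_rot": [0, 0, -0.14], "hand": -1},
  {"xyz": [1.1, -4.3, 0], "delta_rot": [0, 0, -0.14], "hand": -1},
  {"xyz": [1.1, -4.3, 0], "delta_rot": [0, 0, -0.14], "hand": -1},
  {"xyz": [1.1, -4.3, 0], "delta_rot": [0, 0, -0.14], "hand": -1},
])

```text
t: 1.75
position: [0.4301, -0.1292, 0.2447]
ee_rot: [[0.875, 0.484, -0.002], [0.484, -0.875, 0.009], [0.002, -0.008, -1.0]]
ft_force: [0.5, 0.5, 0.4]
finger_gap: 0.0877
```

>>> send_rows([
  {"xyz": [1.1, -4.1, -1], "delta_rot": [0, 0, -0.04], "hand": -1},
  {"xyz": [1.1, -4.1, -1], "delta_rot": [0, 0, -0.03], "hand": -1},
  {"xyz": [1.1, -4.1, -1], "delta_rot": [0, 0, 0], "hand": -1},
  {"xyz": [1.1, -4.1, -2], "delta_rot": [0, 0, 0], "hand": -1},
  {"xyz": [1.1, -4.0, -2], "delta_rot": [0, 0, 0], "hand": -1},
  {"xyz": [0, 0, 0], "delta_rot": [0, 0, 0], "hand": -1},
])

```text
t: 2.35
position: [0.4846, -0.3471, 0.1684]
ee_rot: [[0.913, 0.408, -0.003], [0.408, -0.913, 0.01], [0.001, -0.011, -1.0]]
ft_force: [-0.6, 1.3, -1.2]
finger_gap: 0.088
```

Run:
```python
from h import *
c=snap('wrist','w1.png')
M=np.load('fit.npz')['M']
s=r.get_state();print(s['position'],s['ee_rot'],s['ft_force'])
i=cv2.imread('pics/w1.png')
def xf(p,L):
    L=np.array(L,float); a=p[2]; k,s=np.cos(a),np.sin(a)
    return np.c_[p[0]+k*L[:,0]-s*L[:,1],p[1]+s*L[:,0]+k*L[:,1],L[:,2]]
def box(x0,x1,y0,y1,z0,z1): return [[x,y,z] for x in(x0,x1) for y in (y0,y1) for z in (z0,z1)]
for b in [box(.018,.068,-.024,.024,0,.048),box(-.087,.018,-.011,.011,.011,.037)]:
    q=proj(c,xf(M,b))
    for a in range(8):
        for k in (1,2,4):
            if not a&k: cv2.line(i,tuple(int(v) for v in q[a]),tuple(int(v) for v in q[a|k]),(0,255,0),1)
cv2.imwrite('pics/w1o.png',i)
```

```text
[ 0.48489087 -0.34539856  0.17062943] [[ 0.91253071  0.4090064  -0.00121353]
 [ 0.40899719 -0.91248035  0.01004512]
 [ 0.0030012  -0.00966281 -0.99994881]] [-0.34350724  0.66939127 -0.30652153]
```

View pics/w1o.png

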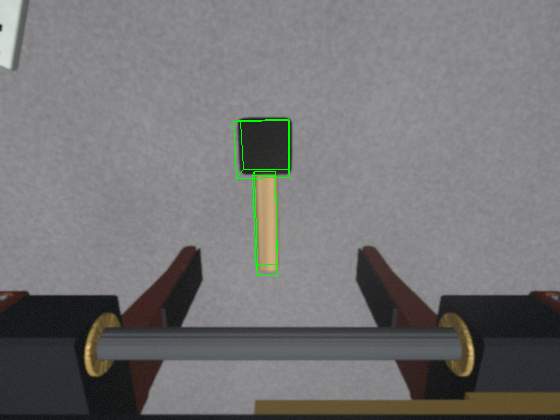

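>>> send_rows([
  {"xyz": [0, 1.4, -2], "delta_rot": [0.01, 0, 0.01], "hand": -1},
  {"xyz": [0, 0, -3], "delta_rot": [0, 0, 0], "hand": -1},
  {"xyz": [0, 0, -3], "delta_rot": [0, 0, 0], "hand": -1},
  {"xyz": [0, 0, -3], "delta_rot": [0, 0, 0], "hand": -1},
  {"xyz": [0, 0, -2], "delta_rot": [0, 0, 0], "hand": -1},
  {"xyz": [0, 0, 0], "delta_rot": [0, 0, 0], "hand": -1},
  {"xyz": [0, 0, 0], "delta_rot": [0, 0, 0], "hand": -1},
])

```text
t: 3.1
position: [0.4872, -0.3256, 0.0462]
ee_rot: [[0.906, 0.423, 0.009], [0.423, -0.906, 0.016], [0.015, -0.01, -1.0]]
ft_force: [0.1, -0.2, 1.4]
finger_gap: 0.0873
```

>>> send_rows([
  {"xyz": [-0.15, -0.5, 0], "delta_rot": [-0.016, 0.009, 0], "hand": -1},
  {"xyz": [0, 0, -1.5], "delta_rot": [0, 0, 0], "hand": -1},
  {"xyz": [0, 0, -1.5], "delta_rot": [0, 0, 0], "hand": -1},
  {"xyz": [0, 0, -0.5], "delta_rot": [0, 0, 0], "hand": -1},
  {"xyz": [0, 0, 0], "delta_rot": [0, 0, 0], "hand": -1},
])

```text
t: 3.6
position: [0.488, -0.3318, 0.0143]
ee_rot: [[0.906, 0.424, 0.006], [0.424, -0.906, -0.007], [0.003, 0.009, -1.0]]
ft_force: [-0.3, 0.5, -0.0]
finger_gap: 0.0876
```

>>> send_rows([
  {"xyz": [-0.2, 0.1, -0.5], "delta_rot": [0.007, 0.006, 0], "hand": -1},
  {"xyz": [0, 0, 0], "delta_rot": [0, 0, 0], "hand": 1},
  {"xyz": [0, 0, 0], "delta_rot": [0, 0, 0], "hand": 1},
  {"xyz": [0, 0, 0], "delta_rot": [0, 0, 0], "hand": 1},
  {"xyz": [0, 0, 0], "delta_rot": [0, 0, 0], "hand": 1},
  {"xyz": [0, 0, 0], "delta_rot": [0, 0, 0], "hand": 1},
  {"xyz": [0, 0, 0], "delta_rot": [0, 0, 0], "hand": 1},
  {"xyz": [0, 0, 0], "delta_rot": [0, 0, 0], "hand": 1},
], squeeze=60)

```text
t: 4.4
position: [0.4861, -0.3313, 0.0097]
ee_rot: [[0.906, 0.423, 0.001], [0.423, -0.906, 0.0], [0.001, 0.0, -1.0]]
ft_force: [0.7, -0.6, 0.0]
finger_gap: 0.0353
```

>>> send_rows([
  {"xyz": [0, 0, 0], "delta_rot": [0, 0, 0], "hand": 1},
  {"xyz": [0, 0, 0], "delta_rot": [0, 0, 0], "hand": 1},
  {"xyz": [0, 0, 0], "delta_rot": [0, 0, 0], "hand": 1},
])

```text
t: 4.7
position: [0.4862, -0.3313, 0.0097]
ee_rot: [[0.906, 0.423, 0.001], [0.423, -0.906, -0.0], [0.001, 0.0, -1.0]]
ft_force: [-0.1, 0.4, -0.4]
finger_gap: 0.0215
```

>>> send_rows([
  {"xyz": [0, 0, 2], "delta_rot": [0, 0, 0], "hand": 1},
  {"xyz": [0, 0, 3], "delta_rot": [0, 0, 0], "hand": 1},
  {"xyz": [0, 0, 4], "delta_rot": [0, 0, 0], "hand": 1},
  {"xyz": [0, 0, 4], "delta_rot": [0, 0, 0], "hand": 1},
  {"xyz": [0, 0, 4], "delta_rot": [0, 0, 0], "hand": 1},
  {"xyz": [0, 0, 4], "delta_rot": [0, 0, 0], "hand": 1},
  {"xyz": [0.4, 3.0, 0], "delta_rot": [0, 0, 0.06], "hand": 1},
  {"xyz": [0.4, 3.0, 0], "delta_rot": [0, 0, 0.06], "hand": 1},
])

```text
t: 5.5
position: [0.4876, -0.269, 0.2181]
ee_rot: [[0.85, 0.527, -0.016], [0.527, -0.85, 0.007], [-0.01, -0.014, -1.0]]
ft_force: [0.4, -0.1, -3.9]
finger_gap: 0.0219
```

>>> send_rows([
  {"xyz": [0.4, 3.5, 0], "delta_rot": [0, 0, 0.07], "hand": 1},
  {"xyz": [0.4, 3.5, 0], "delta_rot": [0, 0, 0.07], "hand": 1},
  {"xyz": [0.4, 3.5, 0], "delta_rot": [0, 0, 0.07], "hand": 1},
  {"xyz": [0.4, 3.5, 0], "delta_rot": [0, 0, 0.07], "hand": 1},
  {"xyz": [0.4, 3.5, 0], "delta_rot": [0, 0, 0.07], "hand": 1},
  {"xyz": [0.4, 3.5, 0], "delta_rot": [0, 0, 0.07], "hand": 1},
  {"xyz": [0.4, 3.5, 0], "delta_rot": [0, 0, 0.07], "hand": 1},
  {"xyz": [0, 0, 0], "delta_rot": [0, 0, 0], "hand": 1},
])

```text
t: 6.3
position: [0.5133, -0.0118, 0.2131]
ee_rot: [[0.482, 0.876, -0.025], [0.876, -0.482, 0.0], [-0.012, -0.022, -1.0]]
ft_force: [-0.0, -0.2, -3.1]
finger_gap: 0.0218
```

>>> send_rows([
  {"xyz": [0.5, 3.5, 0], "delta_rot": [0, -0.012, 0.07], "hand": 1},
  {"xyz": [0.5, 3.5, 0], "delta_rot": [0, -0.012, 0.07], "hand": 1},
  {"xyz": [0.5, 3.5, 0], "delta_rot": [0, 0, 0.07], "hand": 1},
  {"xyz": [0.5, 3.0, 0], "delta_rot": [0, 0, 0.05], "hand": 1},
  {"xyz": [0, 0, 0], "delta_rot": [0, 0, 0], "hand": 1},
  {"xyz": [0, 0, 0], "delta_rot": [0, 0, 0], "hand": 1},
])

```text
t: 6.9
position: [0.5324, 0.1248, 0.2083]
ee_rot: [[0.236, 0.972, -0.007], [0.972, -0.236, -0.007], [-0.008, -0.005, -1.0]]
ft_force: [0.4, -0.3, -2.8]
finger_gap: 0.0217
```

Run:
```python
from h import *
s=r.get_state();print(s['position'],s['ee_rot'],s['ft_force'])
c=snap('top','t2.png');d=snap('scene','s2.png')
a=cv2.resize(c['frame'][165:265,180:330],None,fx=3.2,fy=3.2)[:,:,::-1]
b=cv2.resize(d['frame'][90:270,200:360],None,fx=2,fy=2)[:,:,::-1]
o=np.zeros((400,800,3),np.uint8);o[:320,:480]=a;o[:360,480:]=b
cv2.imwrite('pics/c2.png',o)
```

```text
[0.53235152 0.12482318 0.20831942] [[ 0.23583802  0.97176673 -0.00705985]
 [ 0.97175864 -0.23588414 -0.00661892]
 [-0.00809735 -0.00529947 -0.99995317]] [ 0.35462031 -0.29992186 -2.7981615 ]
```

View pics/c2.png

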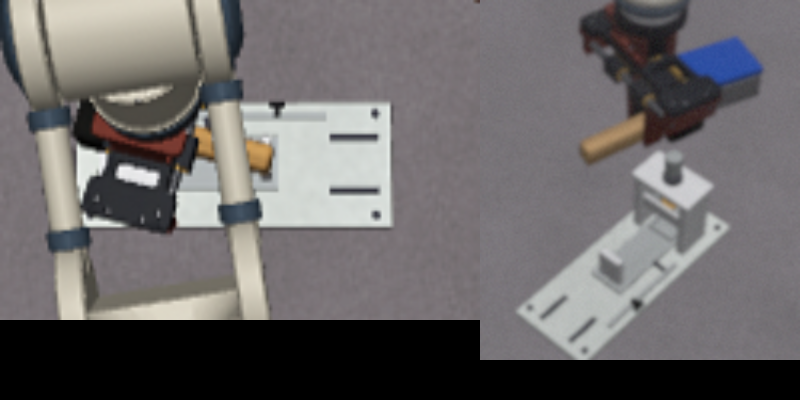

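>>> send_rows([
  {"xyz": [0.3, 0.6, -1.5], "delta_rot": [0, 0, 0], "hand": 1},
  {"xyz": [0, 0, -1.5], "delta_rot": [0, 0, 0], "hand": 1},
  {"xyz": [0, 0, -0.5], "delta_rot": [0, 0, 0], "hand": 1},
  {"xyz": [0, 0, 0], "delta_rot": [0, 0, 0], "hand": 1},
])

```text
t: 7.4
position: [0.5353, 0.1273, 0.1692]
ee_rot: [[0.243, 0.97, -0.008], [0.97, -0.243, -0.007], [-0.009, -0.006, -1.0]]
ft_force: [0.7, -0.1, -2.9]
finger_gap: 0.0218
```

>>> send_rows([
  {"xyz": [0.05, 0.3, -0.7], "delta_rot": [0, 0, 0], "hand": 1},
  {"xyz": [0, 0, -0.7], "delta_rot": [0, 0, 0], "hand": 1},
  {"xyz": [0, 0, 0], "delta_rot": [0, 0, 0], "hand": 1},
])

```text
t: 7.7
position: [0.5361, 0.1303, 0.1548]
ee_rot: [[0.243, 0.97, -0.007], [0.97, -0.243, -0.007], [-0.008, -0.005, -1.0]]
ft_force: [-1.0, -0.5, -0.8]
finger_gap: 0.022
```

>>> send_rows([
  {"xyz": [0, 0, -0.9], "delta_rot": [0, 0, 0], "hand": 1},
  {"xyz": [0, 0, -0.8], "delta_rot": [0, 0, 0], "hand": 1},
])

```text
t: 7.9
position: [0.5369, 0.1305, 0.1398]
ee_rot: [[0.243, 0.97, -0.003], [0.97, -0.243, -0.006], [-0.007, -0.002, -1.0]]
ft_force: [-2.3, -0.9, 1.5]
finger_gap: 0.0217
```

>>> send_rows([
  {"xyz": [0, 0, -0.4], "delta_rot": [0, 0, 0], "hand": 1},
])

```text
t: 8.0
position: [0.5372, 0.1304, 0.1379]
ee_rot: [[0.243, 0.97, -0.001], [0.97, -0.243, -0.006], [-0.006, 0.001, -1.0]]
ft_force: [-8.5, -3.9, 21.1]
finger_gap: 0.0217
```

>>> send_rows([
  {"xyz": [0, 0, -0.3], "delta_rot": [0, 0, 0], "hand": 1},
])

```text
t: 8.1
position: [0.5373, 0.1304, 0.1379]
ee_rot: [[0.243, 0.97, 0.002], [0.97, -0.243, -0.005], [-0.005, 0.003, -1.0]]
ft_force: [-8.7, -3.0, 17.1]
finger_gap: 0.0216
```

Run:
```python
from h import *
s=r.get_state();print(s['position'],s['ft_force'],s['moment'])
d=snap('scene','s3.png')
cv2.imwrite('pics/c3.png',cv2.resize(d['frame'][110:270,200:350],None,fx=3.7,fy=3.7,interpolation=cv2.INTER_CUBIC)[:,:,::-1])
```

```text
[0.53725319 0.13038053 0.13790343] [-8.72884903 -2.96190118 17.10157227] [0.02225555 1.62454556 0.29028964]
```

View pics/c3.png

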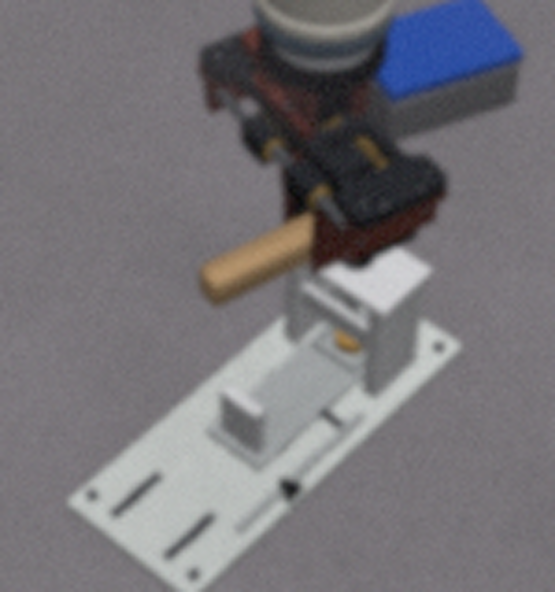

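>>> send_rows([
  {"xyz": [0, 0, 2], "delta_rot": [0, 0, 0], "hand": 1},
  {"xyz": [0, 0, 3], "delta_rot": [0, 0, 0], "hand": 1},
  {"xyz": [0, 0, 3], "delta_rot": [0, 0, 0], "hand": 1},
  {"xyz": [-0.4, -3, 0], "delta_rot": [0, 0, -0.06], "hand": 1},
  {"xyz": [-0.4, -3.5, 0], "delta_rot": [0, 0, -0.07], "hand": 1},
  {"xyz": [-0.4, -3.5, 0], "delta_rot": [0, 0, -0.07], "hand": 1},
  {"xyz": [-0.4, -3.5, 0], "delta_rot": [0, 0, -0.07], "hand": 1},
  {"xyz": [-0.4, -3.5, 0], "delta_rot": [0, 0, -0.07], "hand": 1},
])

```text
t: 8.95
position: [0.5159, -0.0408, 0.2149]
ee_rot: [[0.556, 0.831, -0.002], [0.831, -0.556, -0.004], [-0.005, 0.0, -1.0]]
ft_force: [-0.0, 0.0, -2.4]
finger_gap: 0.0217
```

>>> send_rows([
  {"xyz": [-0.4, -3.5, 0], "delta_rot": [0, 0, -0.07], "hand": 1},
  {"xyz": [-0.4, -3.5, 0], "delta_rot": [0, 0, -0.07], "hand": 1},
  {"xyz": [-0.4, -3.5, 0], "delta_rot": [0, 0, -0.07], "hand": 1},
  {"xyz": [-0.4, -3.5, 0], "delta_rot": [0, 0, -0.07], "hand": 1},
  {"xyz": [-0.4, -3.5, 0], "delta_rot": [0, 0, -0.07], "hand": 1},
  {"xyz": [-0.4, -3.5, 0], "delta_rot": [0, 0, -0.07], "hand": 1},
  {"xyz": [-0.4, -3.0, 0], "delta_rot": [0, 0, -0.07], "hand": 1},
  {"xyz": [0, 0, 0], "delta_rot": [0, 0, 0], "hand": 1},
])

```text
t: 9.75
position: [0.4832, -0.2945, 0.2047]
ee_rot: [[0.894, 0.447, -0.012], [0.447, -0.894, 0.0], [-0.011, -0.006, -1.0]]
ft_force: [-0.0, -0.9, -2.7]
finger_gap: 0.0219
```

Run:
```python
from h import *
s=r.get_state();print(s['t'],s['position'],s['ee_rot'],s['ft_force'],s['moment'])
snap('wrist','w4.png')
d=snap('scene','s4.png');print(cv2.imwrite('pics/c4.png',cv2.resize(d['frame'][160:370,60:340],None,fx=2.8,fy=2.8,interpolation=cv2.INTER_CUBIC)[:,:,::-1]))
```

```text
9.75 [ 0.48320193 -0.29453057  0.20466263] [[ 8.94324355e-01  4.47256170e-01 -1.20774963e-02]
 [ 4.47291995e-01 -8.94387937e-01  2.98270635e-04]
 [-1.06685636e-02 -5.66891812e-03 -9.99927020e-01]] [-0.0349425  -0.86939895 -2.72436993] [-0.05979545  0.1644796   0.00025468]
True
```

View pics/c4.png

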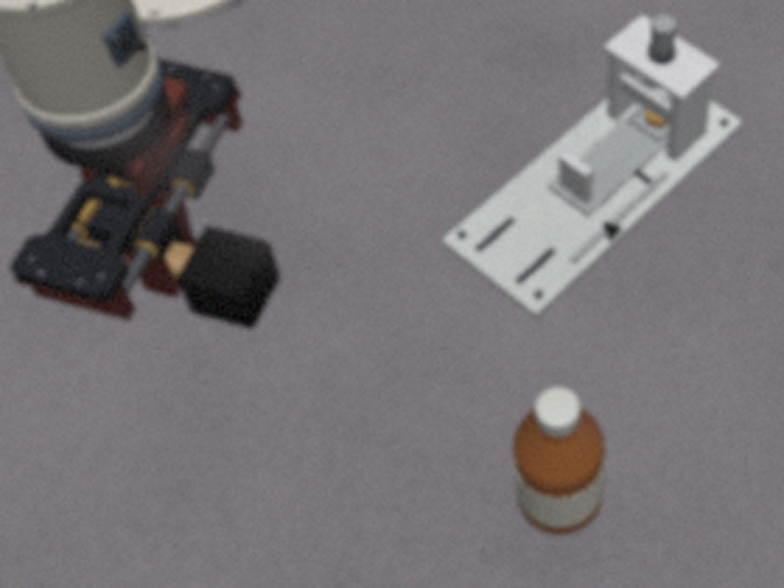

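View pics/w4.png

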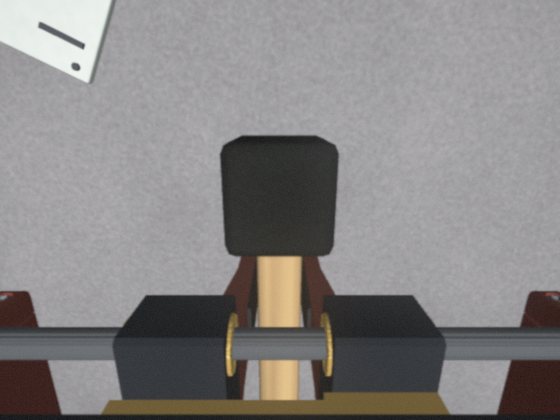

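>>> send_rows([
  {"xyz": [0, 0, -3], "delta_rot": [0, -0.012, 0], "hand": 1},
  {"xyz": [0, 0, -4], "delta_rot": [0, 0, 0], "hand": 1},
  {"xyz": [0, 0, -4], "delta_rot": [0, 0, 0], "hand": 1},
  {"xyz": [0, 0, -3], "delta_rot": [0, 0, 0], "hand": 1},
  {"xyz": [0, 0, -1], "delta_rot": [0, 0, 0], "hand": 1},
  {"xyz": [0, 0, 0], "delta_rot": [0, 0, 0], "hand": 1},
])

```text
t: 10.45
position: [0.4859, -0.284, 0.0512]
ee_rot: [[0.886, 0.463, 0.006], [0.463, -0.886, 0.002], [0.006, 0.001, -1.0]]
ft_force: [0.5, 1.5, -2.7]
finger_gap: 0.0213
```

>>> send_rows([
  {"xyz": [0, 0, -2], "delta_rot": [0, 0.006, 0], "hand": 1},
  {"xyz": [0, 0, -1], "delta_rot": [0, 0, 0], "hand": 1},
  {"xyz": [0, 0, -0.5], "delta_rot": [0, 0, 0], "hand": 1},
  {"xyz": [0, 0, 0], "delta_rot": [0, 0, 0], "hand": 1},
])

```text
t: 10.85
position: [0.4897, -0.284, 0.0221]
ee_rot: [[0.885, 0.466, 0.008], [0.466, -0.885, -0.002], [0.005, 0.006, -1.0]]
ft_force: [0.2, -0.8, -3.3]
finger_gap: 0.0216
```

>>> send_rows([
  {"xyz": [0, 0, -0.8], "delta_rot": [0, 0.008, 0], "hand": 1},
  {"xyz": [0, 0, -0.2], "delta_rot": [0, 0, 0], "hand": 1},
  {"xyz": [0, 0, 0], "delta_rot": [0, 0, 0], "hand": 1},
])

```text
t: 11.15
position: [0.4913, -0.2851, 0.0146]
ee_rot: [[0.885, 0.466, 0.003], [0.466, -0.885, -0.005], [0.0, 0.006, -1.0]]
ft_force: [-0.1, 0.2, -3.0]
finger_gap: 0.0216
```

>>> send_rows([
  {"xyz": [0, 0, -0.3], "delta_rot": [0, 0.003, 0], "hand": 1},
  {"xyz": [0, 0, -0.1], "delta_rot": [0, 0, 0], "hand": 1},
  {"xyz": [0, 0, 0], "delta_rot": [0, 0, 0], "hand": 1},
])

```text
t: 11.45
position: [0.4916, -0.2854, 0.0109]
ee_rot: [[0.885, 0.466, 0.001], [0.466, -0.885, -0.006], [-0.002, 0.005, -1.0]]
ft_force: [-0.8, -0.3, -2.0]
finger_gap: 0.0215
```

>>> send_rows([
  {"xyz": [0, 0, -0.15], "delta_rot": [0, 0, 0], "hand": 1},
  {"xyz": [0, 0, 0], "delta_rot": [0, 0, 0], "hand": 0.5},
  {"xyz": [0, 0, 0], "delta_rot": [0, 0, 0], "hand": 0},
  {"xyz": [0, 0, 0], "delta_rot": [0, 0, 0], "hand": 0},
  {"xyz": [0, 0, 0], "delta_rot": [0, 0, 0], "hand": 0},
  {"xyz": [0, 0, 0], "delta_rot": [0, 0, 0], "hand": 0},
])

```text
t: 12.05
position: [0.493, -0.2863, 0.0117]
ee_rot: [[0.885, 0.466, 0.005], [0.466, -0.885, -0.008], [0.0, 0.009, -1.0]]
ft_force: [0.3, 1.0, 1.2]
finger_gap: 0.0433
```

>>> send_rows([
  {"xyz": [0, 0, 2], "delta_rot": [0, 0, 0], "hand": 0},
  {"xyz": [0, 0, 4], "delta_rot": [0, 0, 0], "hand": 0},
  {"xyz": [0, 0, 4], "delta_rot": [0, 0, 0], "hand": 0},
  {"xyz": [0, 0, 4], "delta_rot": [0, 0, 0], "hand": 0},
  {"xyz": [0, 0, 4], "delta_rot": [0, 0, 0], "hand": 0},
  {"xyz": [0.5, 4, 0], "delta_rot": [0, 0, -0.06], "hand": 0},
  {"xyz": [0.5, 4, 0], "delta_rot": [0, 0, -0.06], "hand": 0},
  {"xyz": [0.5, 4, 0], "delta_rot": [0, 0, -0.06], "hand": 0},
])

```text
t: 12.85
position: [0.5054, -0.1662, 0.1991]
ee_rot: [[0.958, 0.286, 0.005], [0.286, -0.958, -0.008], [0.002, 0.009, -1.0]]
ft_force: [-0.4, 0.1, -0.7]
finger_gap: 0.0436
```

>>> send_rows([
  {"xyz": [0.5, 4, 0], "delta_rot": [0, 0, -0.06], "hand": 0},
  {"xyz": [0.5, 4, 0], "delta_rot": [0, 0, -0.06], "hand": 0},
  {"xyz": [0.5, 4, 0], "delta_rot": [0, 0, -0.06], "hand": 0},
  {"xyz": [0.5, 3, 0], "delta_rot": [0, 0, -0.06], "hand": 0},
  {"xyz": [0, 2, 0], "delta_rot": [0, 0, -0.05], "hand": 0},
  {"xyz": [0, 0, 0], "delta_rot": [0, 0, 0], "hand": 0},
  {"xyz": [0, 0, 0], "delta_rot": [0, 0, 0], "hand": 0},
])

```text
t: 13.55
position: [0.5259, 0.0152, 0.2016]
ee_rot: [[1.0, -0.006, 0.008], [-0.006, -1.0, -0.009], [0.008, 0.009, -1.0]]
ft_force: [0.7, -1.2, 0.4]
finger_gap: 0.0439
```

Run:
```python
from h import *
s=r.get_state();print(s['t'],s['position'],s['ee_rot'])
snap('wrist','w5.png')
d=snap('scene','s5.png');cv2.imwrite('pics/c5.png',cv2.resize(d['frame'][120:370,60:340],None,fx=2.3,fy=2.3,interpolation=cv2.INTER_CUBIC)[:,:,::-1])
```

```text
13.55 [0.52587602 0.01524579 0.2016396 ] [[ 0.9999493  -0.00603659  0.00805927]
 [-0.00596154 -0.99993894 -0.00930418]
 [ 0.00811494  0.00925566 -0.99992424]]
```

View pics/c5.png

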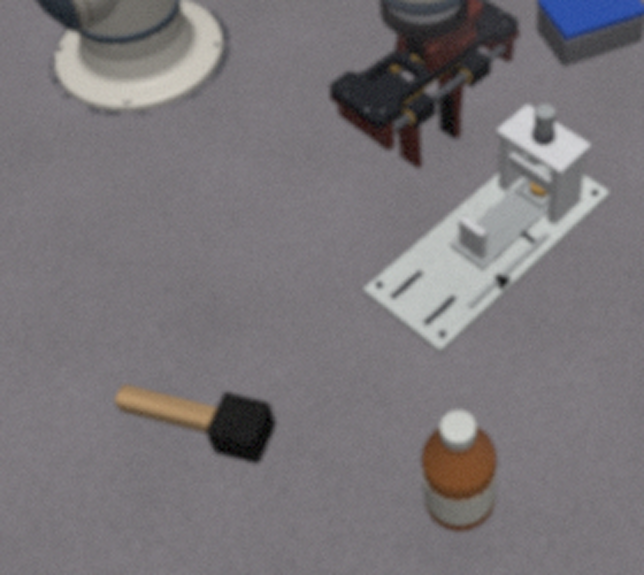

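View pics/w5.png

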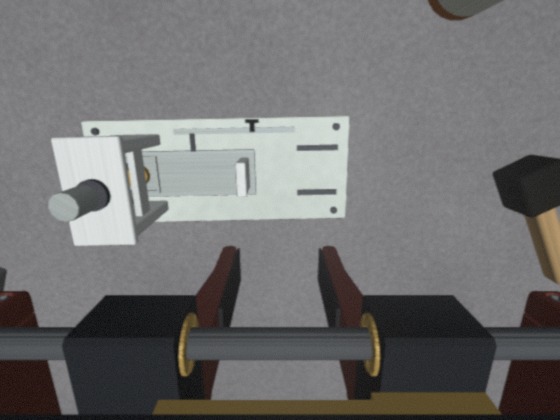

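Run:
```python
import cv2
i=cv2.imread('pics/w5.png')
cv2.imwrite('pics/w5z.png',cv2.resize(i[105:225,120:275],None,fx=5,fy=5,interpolation=cv2.INTER_CUBIC))
```

```text
(no output)
```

View pics/w5z.png

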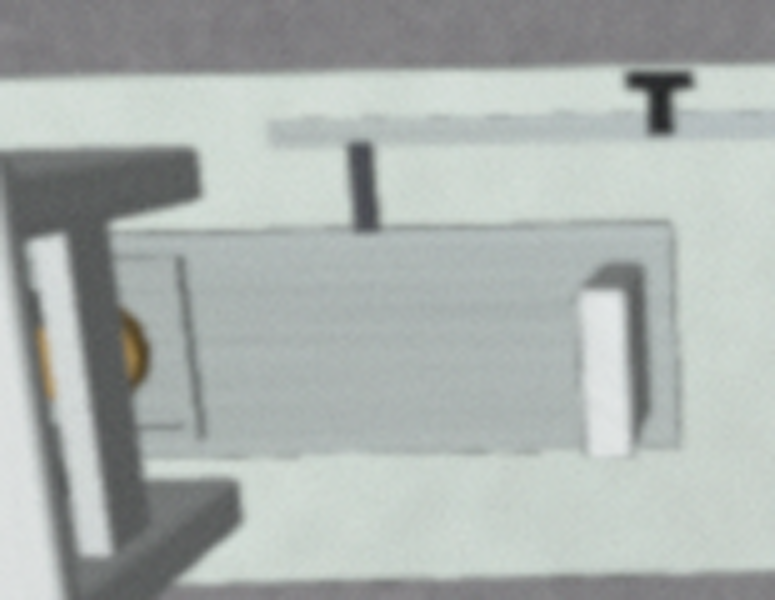

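Run:
```python
from h import *
c=load('w5');E=np.load('fit.npz')['E']
def loc(P):
    a=E[2];d=np.array(P[:2])-E[:2];return np.array([np.cos(a)*d[0]+np.sin(a)*d[1],-np.sin(a)*d[0]+np.cos(a)*d[1]])
for n,q,z in [('ptr',(360,145),.016),('fin',(660,110),.022),('fin',(660,110),.016),('tab',(606,372),.062),('tabT',(605,290),.062),('tabB',(610,455),.062)]:
    u=(np.array(q)+.5)/5-.5+np.array([120,105]);P=ray(c,*u,z);print(n,P.round(4),loc(P).round(4))
```

```text
ptr [0.5892 0.1056 0.016 ] [-0.0603 -0.0446]
fin [0.5962 0.0408 0.022 ] [-0.1252 -0.0508]
fin [0.5961 0.0412 0.016 ] [-0.1248 -0.0506]
tab [0.5483 0.0498 0.062 ] [-0.1155 -0.0029]
tabT [0.5641 0.0493 0.062 ] [-0.1162 -0.0188]
tabB [0.5317 0.0496 0.062 ] [-0.1154  0.0136]
```

>>> send_rows([
  {"xyz": [2.1, 3.4, -2], "delta_rot": [0.009, 0.008, 0.02], "hand": 0},
  {"xyz": [0, 0, -3], "delta_rot": [0, 0, 0], "hand": 0},
  {"xyz": [0, 0, -3], "delta_rot": [0, 0, 0], "hand": 0},
  {"xyz": [0, 0, 0], "delta_rot": [0, 0, 0], "hand": 0},
  {"xyz": [0, 0, 0], "delta_rot": [0, 0, 0], "hand": 0},
])

```text
t: 14.15
position: [0.5487, 0.0431, 0.1216]
ee_rot: [[1.0, 0.007, 0.004], [0.007, -1.0, -0.001], [0.004, 0.001, -1.0]]
ft_force: [0.8, -0.1, 0.8]
finger_gap: 0.0443
```

>>> send_rows([
  {"xyz": [-0.1, 0.65, -2], "delta_rot": [0, 0.004, 0.007], "hand": 0},
  {"xyz": [0, 0, -2], "delta_rot": [0, 0, 0], "hand": 0},
  {"xyz": [0, 0, -1], "delta_rot": [0, 0, 0], "hand": 0},
  {"xyz": [0, 0, 0], "delta_rot": [0, 0, 0], "hand": 0},
])

```text
t: 14.55
position: [0.5512, 0.0468, 0.0785]
ee_rot: [[1.0, 0.01, 0.01], [0.01, -1.0, -0.002], [0.01, 0.002, -1.0]]
ft_force: [1.3, -1.0, -0.2]
finger_gap: 0.0445
```

>>> send_rows([
  {"xyz": [-0.3, 0.3, -2], "delta_rot": [0, 0.01, 0.003], "hand": 0},
  {"xyz": [0, 0, -1.5], "delta_rot": [0, 0, 0], "hand": 0},
  {"xyz": [0, 0, -0.5], "delta_rot": [0, 0, 0], "hand": 0},
  {"xyz": [0, 0, 0], "delta_rot": [0, 0, 0], "hand": 0},
])

```text
t: 14.95
position: [0.5494, 0.0495, 0.0387]
ee_rot: [[1.0, 0.013, 0.004], [0.013, -1.0, -0.002], [0.004, 0.002, -1.0]]
ft_force: [-0.7, 0.8, -0.1]
finger_gap: 0.0432
```

Good: grasp height about 0.058, straddling the tab. Close.

>>> send_rows([
  {"xyz": [0, 0, -0.1], "delta_rot": [0, 0, 0], "hand": 1},
  {"xyz": [0, 0, 0], "delta_rot": [0, 0, 0], "hand": 1},
  {"xyz": [0, 0, 0], "delta_rot": [0, 0, 0], "hand": 1},
  {"xyz": [0, 0, 0], "delta_rot": [0, 0, 0], "hand": 1},
  {"xyz": [0, 0, 0], "delta_rot": [0, 0, 0], "hand": 1},
  {"xyz": [0, 0, 0], "delta_rot": [0, 0, 0], "hand": 1},
], squeeze=40)

```text
t: 15.55
position: [0.5501, 0.0503, 0.0388]
ee_rot: [[1.0, 0.013, 0.006], [0.013, -1.0, -0.0], [0.006, 0.0, -1.0]]
ft_force: [-0.3, 2.3, -1.7]
finger_gap: 0.0101
```

Run:
```python
from h import *
s=r.get_state();print(s['t'],s['position'],s['ee_rot'],s['ft_force'],s['finger_gap'])
c=snap('wrist','w6.png')
```

```text
15.55 [0.55005515 0.05032684 0.03884944] [[ 9.99893395e-01  1.33987725e-02  5.80264532e-03]
 [ 1.33993885e-02 -9.99910222e-01 -6.73024200e-05]
 [ 5.80122260e-03  1.45047144e-04 -9.99983162e-01]] [-0.31597632  2.27966831 -1.65971267] 0.010064724293901664
```

View pics/w6.png

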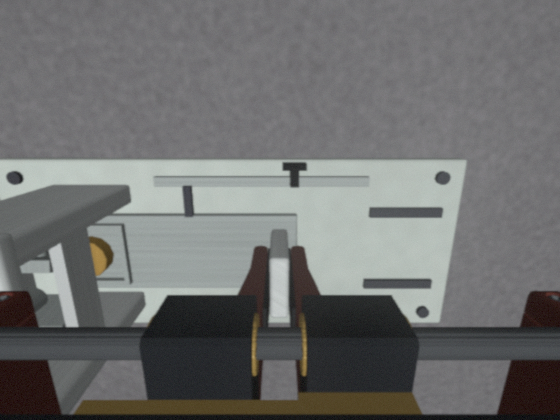

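Run:
```python
from h import *
c=load('w6');i=cv2.imread('pics/w6.png')
a=ray(c,187.3,188,.016)
for z in(.016,.022): print(a, ray(c,294.5,180,z),(ray(c,294.5,180,z)-a))
print(i[185:200,178:200].mean(axis=2).round().astype(int)[5]);print(i[176:184,285:305].mean(axis=2).round().astype(int)[[0,4,7]])
```

```text
[0.58810179 0.10517804 0.016     ] [0.59389181 0.04078264 0.016     ] [ 5.79002398e-03 -6.43954027e-02 -2.77555756e-17]
[0.58810179 0.10517804 0.016     ] [0.59506088 0.04111075 0.022     ] [ 0.00695909 -0.06406729  0.006     ]
[193 190 192 181 138  91  70  73  76  71  72  66  58  85 152 185 193 192
 193 194 190 191]
[[129 129 129 125 103  74  57  52  46  49  48  51  54  78 107 126 131 130
  130 129]
 [167 161 164 158 136  97  63  49  52  49  49  52  58  91 137 160 162 165
  162 164]
 [164 163 163 155 129  87  58  47  57  50  51  49  59  87 137 158 165 165
  164 164]]
```

>>> send_rows([
  {"xyz": [0, -0.8, 0], "delta_rot": [0, 0, 0], "hand": 1},
  {"xyz": [0, -1, 0], "delta_rot": [0, 0, 0], "hand": 1},
  {"xyz": [0, -1, 0], "delta_rot": [0, 0, 0], "hand": 1},
  {"xyz": [0, -1, 0], "delta_rot": [0, 0, 0], "hand": 1},
  {"xyz": [0, -1, 0], "delta_rot": [0, 0, 0], "hand": 1},
  {"xyz": [0, 0, 0], "delta_rot": [0, 0, 0], "hand": 1},
])

```text
t: 16.2
position: [0.5507, 0.0006, 0.0389]
ee_rot: [[1.0, 0.014, 0.008], [0.014, -1.0, 0.005], [0.008, -0.005, -1.0]]
ft_force: [1.1, 6.1, -1.5]
finger_gap: 0.0099
```

>>> send_rows([
  {"xyz": [0, -0.8, 0], "delta_rot": [0, 0, 0], "hand": 1},
  {"xyz": [0, -0.6, 0], "delta_rot": [0, 0, 0], "hand": 1},
  {"xyz": [0, 0, 0], "delta_rot": [0, 0, 0], "hand": 1},
  {"xyz": [0, 0, 0], "delta_rot": [0, 0, 0], "hand": 1},
  {"xyz": [0, 0, 0], "delta_rot": [0, 0, 0], "hand": 1},
])

```text
t: 16.7
position: [0.5509, -0.0129, 0.0388]
ee_rot: [[1.0, 0.014, 0.009], [0.014, -1.0, 0.012], [0.009, -0.012, -1.0]]
ft_force: [2.1, 6.5, -1.6]
finger_gap: 0.0097
```

Run:
```python
from h import *
s=r.get_state();print(s['t'],s['position'],s['ee_rot'],s['ft_force'],s['finger_gap'])
c=snap('wrist','w7.png');i=cv2.imread('pics/w7.png')
cv2.imwrite('pics/w7z.png',cv2.resize(i[140:320,60:320],None,fx=3,fy=3,interpolation=cv2.INTER_CUBIC))
d=snap('scene','s7.png');cv2.imwrite('pics/c7.png',cv2.resize(d['frame'][120:370,60:340],None,fx=2.3,fy=2.3,interpolation=cv2.INTER_CUBIC)[:,:,::-1])
```

```text
16.7 [ 0.55091997 -0.01287025  0.03883328] [[ 0.99986084  0.01408758  0.0089357 ]
 [ 0.01398279 -0.99983398  0.01168336]
 [ 0.00909881 -0.01155678 -0.99989182]] [ 2.06145514  6.46210061 -1.60541231] 0.009679925083784801
```

View pics/w7.png

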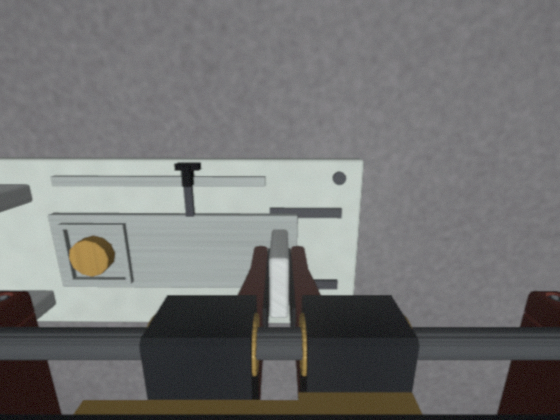

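View pics/c7.png

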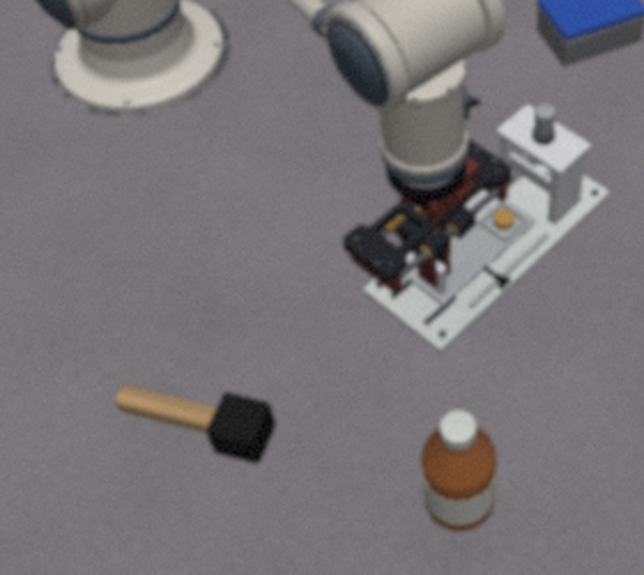

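```bash
cat > meas.py <<'E'
from h import *
import sys
def meas(f):
    c=load(f);g=c['frame'].mean(axis=2);E=np.load('fit.npz')['E'];a=E[2]
    def cen(v,lo,hi):
        row=g[v,lo:hi]; w=np.clip(np.median(g[v,lo-15:hi+15])-25-row,0,None); return (w*np.arange(lo,hi)).sum()/w.sum()
    out={}
    for n,vs,zs in [('ptr',range(190,212,3),(.016,.018)),('fin',range(174,184,2),(.022,.020))]:
        for z in zs:
            L=[]
            for v in vs:
                P=ray(c,cen(v,176,204),v,z);L.append(np.cos(a)*(P[0]-E[0])+np.sin(a)*(P[1]-E[1]))
            print(n,z,np.round(np.array(L)*1000,1))
    return c
meas(sys.argv[1])
i=cv2.imread(f'pics/{sys.argv[1]}.png');cv2.imwrite('pics/z_%s.png'%sys.argv[1],cv2.resize(i[155:225,150:230],None,fx=7,fy=7,interpolation=cv2.INTER_CUBIC))
E
python3 meas.py w7
```

```text
ptr 0.016 [-123.7 -123.7 -123.7 -123.7 -123.7 -123.7 -123.8 -123.7]
ptr 0.018 [-124.3 -124.3 -124.3 -124.3 -124.3 -124.3 -124.4 -124.3]
fin 0.022 [-125.9 -125.8 -125.7 -125.6 -125.6]
fin 0.02 [-125.3 -125.2 -125.1 -125.  -125. ]
```

View pics/z_w7.png

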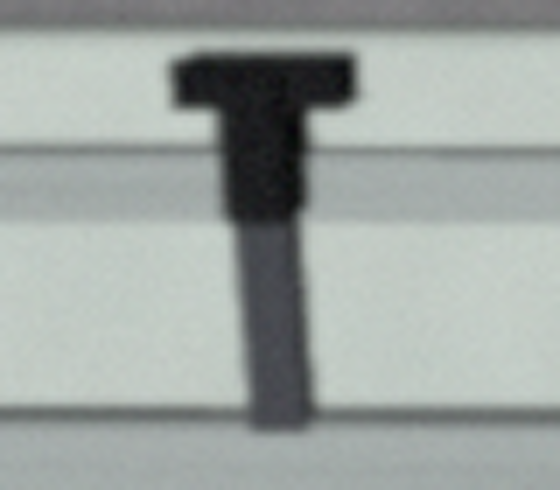

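```bash
cat > meas2.py <<'E'
from h import *
import sys
c=load(sys.argv[1]);g=c['frame'].mean(axis=2);E=np.load('fit.npz')['E'];a=E[2]
R,_=cv2.Rodrigues(c['rvec'].astype(float));print('cam',-R.T@c['tvec'].ravel())
def ex(u,v,z):
    P=ray(c,u,v,z);return 1000*(np.cos(a)*(P[0]-E[0])+np.sin(a)*(P[1]-E[1]))
for n,vs,zs in [('ptr',range(192,210,3),(.016,.018)),('fin',range(173,184,2),(.022,))]:
    for v in vs:
        row=g[v-1:v+2,165:215].mean(0);k=int(np.argmin(row));bg=np.median(row);m=np.median(np.sort(row)[:6]);h=(bg+m)/2
        d=np.where(row<h)[0];l,rr=d[0],d[-1]
        L=165+l-1+(row[l-1]-h)/(row[l-1]-row[l]);Rr=165+rr+(h-row[rr])/(row[rr+1]-row[rr])
        print(n,v,round(L,2),round(Rr,2),[(z,round(ex(L,v,z),1),round(ex(Rr,v,z),1)) for z in zs], 'R@low' if n=='fin' else '',round(ex(Rr,v,.012),1))
E
python3 meas2.py w7
```

```text
cam [ 0.63054576 -0.01407586  0.20251959]
ptr 192 183.38 192.78 [(0.016, np.float64(-120.8), np.float64(-126.5)), (0.018, np.float64(-121.4), np.float64(-127.1))]  -125.3
ptr 195 183.6 193.18 [(0.016, np.float64(-120.8), np.float64(-126.6)), (0.018, np.float64(-121.4), np.float64(-127.2))]  -125.4
ptr 198 183.93 193.39 [(0.016, np.float64(-120.8), np.float64(-126.6)), (0.018, np.float64(-121.4), np.float64(-127.2))]  -125.4
ptr 201 184.18 193.58 [(0.016, np.float64(-120.8), np.float64(-126.6)), (0.018, np.float64(-121.4), np.float64(-127.1))]  -125.4
ptr 204 184.45 193.69 [(0.016, np.float64(-120.8), np.float64(-126.5)), (0.018, np.float64(-121.4), np.float64(-127.1))]  -125.3
ptr 207 184.64 194.14 [(0.016, np.float64(-120.8), np.float64(-126.6)), (0.018, np.float64(-121.4), np.float64(-127.2))]  -125.5
fin 173 180.72 193.49 [(0.022, np.float64(-122.1), np.float64(-129.5))] R@low -126.7
fin 175 180.86 193.55 [(0.022, np.float64(-122.1), np.float64(-129.5))] R@low -126.6
fin 177 181.2 193.3 [(0.022, np.float64(-122.2), np.float64(-129.2))] R@low -126.4
fin 179 181.34 193.21 [(0.022, np.float64(-122.2), np.float64(-129.1))] R@low -126.2
fin 181 181.41 193.33 [(0.022, np.float64(-122.1), np.float64(-129.1))] R@low -126.2
fin 183 181.54 193.26 [(0.022, np.float64(-122.1), np.float64(-128.9))] R@low -126.1
```

>>> send_rows([
  {"xyz": [0, -0.11, 0], "delta_rot": [0, 0, 0], "hand": 1},
  {"xyz": [0, 0, 0], "delta_rot": [0, 0, 0], "hand": 1},
  {"xyz": [0, 0, 0], "delta_rot": [0, 0, 0], "hand": 1},
])

```text
t: 17.1
position: [0.5509, -0.013, 0.0388]
ee_rot: [[1.0, 0.015, 0.009], [0.015, -1.0, 0.015], [0.009, -0.015, -1.0]]
ft_force: [3.0, 6.3, -1.5]
finger_gap: 0.01
```

```bash
python3 - <<'E'
from h import *
s=r.get_state();print(s['t'],s['position'],s['ft_force'],s['finger_gap'])
snap('wrist','w8.png')
snap('top','t8.png');print(r.get_state()['position'])
E
python3 meas2.py w8
```

```text
17.1 [ 0.55091959 -0.01298472  0.03882617] [ 2.98948841  6.31400676 -1.49674009] 0.009978870833989078
[ 0.55091971 -0.01294978  0.03879634]
cam [ 0.63050598 -0.0146238   0.20253675]
ptr 192 183.64 193.31 [(0.016, np.float64(-120.9), np.float64(-126.8)), (0.018, np.float64(-121.5), np.float64(-127.4))]  -125.6
ptr 195 184.06 193.46 [(0.016, np.float64(-121.0), np.float64(-126.7)), (0.018, np.float64(-121.6), np.float64(-127.3))]  -125.6
ptr 198 184.24 193.62 [(0.016, np.float64(-120.9), np.float64(-126.7)), (0.018, np.float64(-121.6), np.float64(-127.3))]  -125.5
ptr 201 184.46 193.77 [(0.016, np.float64(-120.9), np.float64(-126.6)), (0.018, np.float64(-121.6), np.float64(-127.2))]  -125.5
ptr 204 184.7 194.28 [(0.016, np.float64(-120.9), np.float64(-126.8)), (0.018, np.float64(-121.6), np.float64(-127.4))]  -125.6
ptr 207 185.05 194.47 [(0.016, np.float64(-121.0), np.float64(-126.8)), (0.018, np.float64(-121.6), np.float64(-127.4))]  -125.6
fin 173 180.82 193.69 [(0.022, np.float64(-122.1), np.float64(-129.6))] R@low -126.7
fin 175 180.99 193.75 [(0.022, np.float64(-122.1), np.float64(-129.5))] R@low -126.7
fin 177 181.24 193.32 [(0.022, np.float64(-122.2), np.float64(-129.2))] R@low -126.3
fin 179 181.33 193.3 [(0.022, np.float64(-122.1), np.float64(-129.1))] R@low -126.2
fin 181 181.49 193.4 [(0.022, np.float64(-122.1), np.float64(-129.1))] R@low -126.2
fin 183 181.62 193.25 [(0.022, np.float64(-122.1), np.float64(-128.9))] R@low -126.0
```

>>> send_rows([
  {"xyz": [0, -0.15, 0], "delta_rot": [-0.012, 0.006, 0], "hand": 1},
  {"xyz": [0, -0.1, 0], "delta_rot": [0, 0, 0], "hand": 1},
])

```text
t: 17.4
position: [0.5509, -0.0143, 0.0389]
ee_rot: [[1.0, 0.015, 0.003], [0.015, -1.0, 0.006], [0.003, -0.006, -1.0]]
ft_force: [0.3, 7.6, -1.7]
finger_gap: 0.0098
```

```bash
cat > chk.py <<'E'
from h import *
import sys
f=sys.argv[1]
for k in range(4):
    s=r.get_state();print(s['t'],s['position'].round(5),s['ee_rot'][:,2].round(4),s['ft_force'].round(1),s['finger_gap'].round(4))
    snap('wrist',f+'.png')
E
python3 chk.py w9; python3 meas2.py w9
```

```text
Traceback (most recent call last):
  File "chk.py", line 5, in <module>
    s=r.get_state();print(s['t'],s['position'].round(5),s['ee_rot'][:,2].round(4),s['ft_force'].round(1),s['finger_gap'].round(4))
                                                                                                         ^^^^^^^^^^^^^^^^^^^^^
AttributeError: 'float' object has no attribute 'round'
Traceback (most recent call last):
  File "meas2.py", line 3, in <module>
    c=load(sys.argv[1]);g=c['frame'].mean(axis=2);E=np.load('fit.npz')['E'];a=E[2]
  File "h.py", line 13, in load
    def load(fn): return {k:v for k,v in np.load('pics/'+fn+'.npz').items()}
                                         ~~~~~~~^^^^^^^^^^^^^^^^^^^
FileNotFoundError: [Errno 2] No such file or directory: 'pics/w9.npz'
```

```bash
sed -i "s/s\['finger_gap'\].round(4)/s['finger_gap']/" chk.py
python3 chk.py w9; python3 meas2.py w9
```

```text
17.4 [ 0.55088 -0.01435  0.03886] [ 0.0032  0.0058 -1.    ] [ 0.3  7.6 -1.7] 0.00980519488083301
17.45 [ 0.55088 -0.01449  0.03881] [ 0.0033  0.0059 -1.    ] [ 0.4  7.4 -1.8] 0.009547472702660268
17.5 [ 0.55088 -0.0145   0.03881] [ 0.0034  0.0059 -1.    ] [ 1.4  6.6 -1.5] 0.009801698278345428
17.55 [ 0.55089 -0.01448  0.03884] [ 0.0035  0.0059 -1.    ] [ 0.8  7.2 -0.7] 0.009640720203916948
cam [ 0.63139913 -0.01467793  0.20209392]
ptr 192 182.93 192.46 [(0.016, np.float64(-122.4), np.float64(-128.2)), (0.018, np.float64(-123.0), np.float64(-128.8))]  -127.0
ptr 195 183.19 192.61 [(0.016, np.float64(-122.4), np.float64(-128.1)), (0.018, np.float64(-123.0), np.float64(-128.7))]  -127.0
ptr 198 183.38 192.78 [(0.016, np.float64(-122.4), np.float64(-128.1)), (0.018, np.float64(-123.0), np.float64(-128.7))]  -126.9
ptr 201 183.63 193.17 [(0.016, np.float64(-122.4), np.float64(-128.2)), (0.018, np.float64(-123.0), np.float64(-128.7))]  -127.0
ptr 204 183.91 193.41 [(0.016, np.float64(-122.4), np.float64(-128.2)), (0.018, np.float64(-123.0), np.float64(-128.8))]  -127.0
ptr 207 184.15 193.58 [(0.016, np.float64(-122.3), np.float64(-128.1)), (0.018, np.float64(-123.0), np.float64(-128.7))]  -127.0
fin 173 177.57 190.37 [(0.022, np.float64(-122.2), np.float64(-129.6))] R@low -126.7
fin 175 177.67 190.42 [(0.022, np.float64(-122.1), np.float64(-129.5))] R@low -126.6
fin 177 177.8 190.16 [(0.022, np.float64(-122.1), np.float64(-129.2))] R@low -126.4
fin 179 178.13 190.12 [(0.022, np.float64(-122.2), np.float64(-129.1))] R@low -126.2
fin 181 178.29 190.26 [(0.022, np.float64(-122.2), np.float64(-129.1))] R@low -126.2
fin 183 178.37 190.32 [(0.022, np.float64(-122.1), np.float64(-129.1))] R@low -126.2
```

Run:
```python
from h import *
c=load('t8');cv2.imwrite('pics/t8z.png',cv2.resize(c['frame'][180:250,200:310],None,fx=7,fy=7,interpolation=cv2.INTER_CUBIC)[:,:,::-1])
```

```text
(no output)
```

View pics/t8z.png

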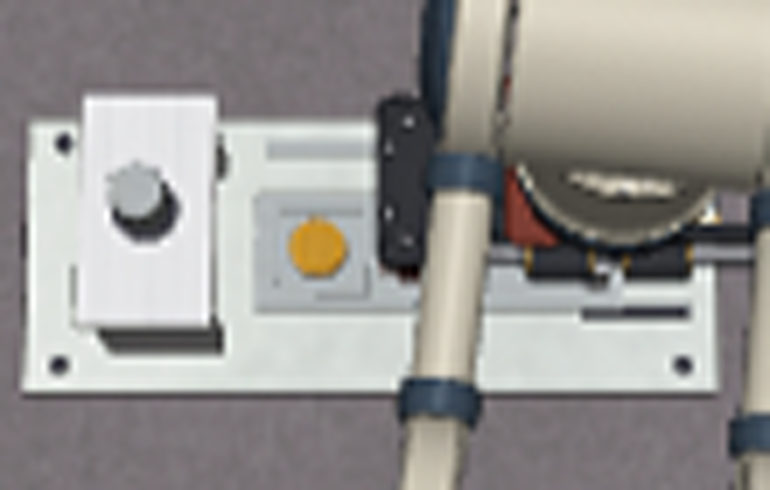

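>>> send_rows([
  {"xyz": [0, 0, 0], "delta_rot": [0, 0, 0], "hand": 1},
])

```text
t: 17.7
position: [0.5509, -0.014, 0.0388]
ee_rot: [[1.0, 0.015, 0.004], [0.015, -1.0, 0.007], [0.004, -0.007, -1.0]]
ft_force: [0.3, 6.6, -1.4]
finger_gap: 0.0099
```

```bash
python3 chk.py w10; python3 meas2.py w10 | sed -n '1,3p;9,11p'
```

```text
17.7 [ 0.5509  -0.01405  0.03884] [ 0.0037  0.0073 -1.    ] [ 0.3  6.6 -1.4] 0.009851552981129486
17.75 [ 0.55091 -0.014    0.03885] [ 0.0037  0.0074 -1.    ] [ 1.   7.3 -1.2] 0.009686042065214735
17.8 [ 0.55091 -0.01398  0.03883] [ 0.0037  0.0074 -1.    ] [ 1.2  7.6 -1.8] 0.0097652427945978
17.85 [ 0.55088 -0.014    0.0388 ] [ 0.0036  0.0074 -1.    ] [ 1.4  6.8 -0.4] 0.009513139755862958
cam [ 0.63136876 -0.01439052  0.20210307]
ptr 192 183.03 192.59 [(0.016, np.float64(-121.9), np.float64(-127.7)), (0.018, np.float64(-122.5), np.float64(-128.3))]  -126.5
ptr 195 183.27 192.68 [(0.016, np.float64(-121.9), np.float64(-127.6)), (0.018, np.float64(-122.5), np.float64(-128.2))]  -126.4
fin 175 178.64 191.32 [(0.022, np.float64(-122.1), np.float64(-129.4))] R@low -126.6
fin 177 178.78 190.97 [(0.022, np.float64(-122.1), np.float64(-129.1))] R@low -126.3
fin 179 179.08 191.06 [(0.022, np.float64(-122.2), np.float64(-129.1))] R@low -126.2
```

```bash
python3 -c "
from rig import r
print(r.close_job()); print(r.get_state()['position'])"
```

```text
the job is handed in; nothing more can be done
None
the job is handed in; nothing more can be done
```

I knocked the pin down with the mallet, laid the mallet aside, and handed the job in with the tray held at the mark, at about 18 s of the 61 s allowed.

- **Pin and capsule:** I gripped the mallet by its handle and drove the pin to its stop. The tool stopped at 0.1379 m against an expected 0.1377 m, and the wrist force was about 21 N. Pictures afterwards show the capsule in the tray's pocket and the pin sprung back up. Nothing but the mallet touched the pin, and nothing touched the capsule.
- **Mallet:** It lies flat on the bench, about 0.3 m from the ejector. I kept the arm clear of the bottle, beaker and tip box.
- **Tray:** I held the tab with a 40 N grip and pulled the tray out about 64 mm. The last wrist picture puts the pointer within about 0.2 to 0.6 mm of the mark's fin. The range comes from not knowing exactly how high the pointer's top face is. The tool held that position to within 0.1 mm over the last readings, taken over 0.15 s.
- **Check that failed:** I could not confirm the line-up from the top camera, because the arm hid the pointer and mark.
- **Correction:** My first pull stopped about 1 mm short and the next went about 0.7 mm too far; I eased it back before handing in.

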